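# Refit the cooker knob on its D-shaft and keep it pressed

### The job

One knob of the table-top gas cooker has come off. Of the three loose black knobs, pick the one of the same size as the knob still fitted (the middle-sized one), turn it so that its flat matches the flat of the bare D-shaft, put it fully home on the shaft and press it right down against the shaft's spring, as one does to light the ring. Finish while holding it: the gripper stays on the knob and keeps it pressed down; leave the other two loose knobs where they lie.

Things in the scene. Friction and masses are not known exactly. Their poses are not given: they have to be found in the camera images.
- knob_a_mid (a point): Loose black knob, the smallest (hole too small): round body 36 mm wide, 22 mm tall, with a straight upright grip bar on top 10 mm thick, 24 mm tall. Stands on the worktop, bar up. Point: on its axis, half-way up, 23 mm above its underside. z up; x along the bar to its pointed nose, which juts 4 mm over the rim and has a pale line. The D-hole in the underside has its flat on the nose side.
- knob_b_mid (a point): Loose black knob, the middle-sized, which fits: round body 44 mm wide, 22 mm tall, with a straight upright grip bar on top 10 mm thick, 24 mm tall. Stands on the worktop, bar up. Point: on its axis, half-way up, 23 mm above its underside. z up; x along the bar to its pointed nose, which juts 4 mm over the rim and has a pale line. The D-hole in the underside has its flat on the nose side.
- knob_c_mid (a point): Loose black knob, the largest (hole too loose): round body 54 mm wide, 22 mm tall, with a straight upright grip bar on top 10 mm thick, 24 mm tall. Stands on the worktop, bar up. Point: on its axis, half-way up, 23 mm above its underside. z up; x along the bar to its pointed nose, which juts 4 mm over the rim and has a pale line. The D-hole in the underside has its flat on the nose side.
- knob_b: The same middle-sized knob: this origin is at the centre of its underside. About 60 g. Its D-shaped hole is 18.4 mm in diameter with the flat 5.2 mm from the axis, 18 mm deep, with a 2 mm bevel at the mouth. Fully home, the hole’s end rests on the shaft’s tip: the knob’s half-way point is then 5 mm above the tip, its underside 10 mm above the cooker’s top, unpressed.
- shaft_tip (a point): Centre of the tip of the bare upright steel D-shaft: 16 mm in diameter, flat 4 mm from the axis, last 4 mm tapered, tip 28 mm above the cooker's top, moving down with the shaft. x points out of the flat, as does the tongue of the thin dark disc at its foot; z up. It stays at its angle. The knob goes on only with its x the same way, within 10 degrees; half a turn off does not fit.
- spindle (a joint): How far the shaft is pressed in, m: 0 when free, 0.007 at its stop. Its spring needs 2.7 N to begin to move and about 9 N at the stop.
- cooker: Fixed steel two-burner table-top gas cooker, 260 mm (x) by 420 mm (y), top 80 mm above the worktop; burners and pan supports on its rear part stand up to 27 mm higher. Origin: centre of its underside. On its front strip (robot's side) the fitted knob, twin of the middle-sized loose one, is at x -88, y -70 mm, the bare shaft at x -88, y +70 mm.

How it is judged:
By the outcome, as a careful person would: the job done as asked, in the order asked, and still so for the second after the job is handed in, while the arm keeps its last pose, push and grip.
It also fails if it takes over 38 s, if anything falls off the work surface, if the arm or the gripper's body presses on something with over 40 N, if the wrist force passes 120 N, or if a joint passes its speed limit or range.

### The arm

A 6-joint arm with a two-finger parallel gripper is mounted at the origin on a cart in front of the work surface, level with it; the furniture and walls round the work are solid. World frame = base frame: x ahead of the robot, y to its left, z up, the work surface at z = 0. Lengths are in m, angles in degrees, forces in N, time in s.
With the tool pointing down it reaches from about 0.375 to 0.9 m from the base axis. Payload 3.1 kg.
Tool frame: the origin (TCP) lies on the centre line of the jaws, within the pads' length; the fingertips stand 25 mm ahead of it and the grasp point (between the pads) lies 6 mm ahead of it; z points along the fingers, y is the line along which they close (so a half turn about z gives the same grasp; the last joint's range is limited). The gripper opens to 87 mm and grips with 3 to 60 N. Pads are 19 mm wide; open, the fingers measure 117 mm over their backs; the gripper's body (75 mm by 190 mm) begins 51 mm behind the grasp point.
Start: joints at [63.742, 30.224, 82.088, -0, 67.689, -10.227], TCP at [0.173, 0.601, 0.248] pointing down, gripper open.
Joint ranges: [-176.69, 176.69], [-43.24, 126.21], [12.49, 139.97], [-82, 262], [0, 151.66], [-163.58, 163.58]. Speed limits (degrees/s): [159.86, 159.86, 180, 180, 180, 180].

### API

Orientations are given as a 3x3 rotation matrix whose columns are the frame's x, y, z axes.
In Python, from rig import * gives the robot as it stands.
- The arm moves only by the tool step_arm, never from a script. Its argument "steps" is a list of rows, each a list of 7 numbers: the shift along the tool's x, y, z normalised to -1 to 1, where 1 is 0.3 m, then the turn, a rotation vector about the tool's x, y, z normalised to -1 to 1, where 1 is 45 degrees, then the gripper's target within -1 to 1 (shut at 1, half-way at 0, fully open at -1). A call has 1 to 8 rows; each row is the pose to reach, as a shift and turn from the pose commanded when the call began, along the tool's axes at that moment; what a row does not reach only later rows make up. A row lasts 1/12 s, in which the tool goes at most 41.7 mm and 7.16 degrees, less where a joint would pass 70% of its speed; a pose out of reach is approached as far as the arm can. A call with a number of a shift or a turn outside -1 to 1 is refused whole. A call with a gripper value outside its range is refused whole. The fingers move at their own pace and stop on an object; the grip force is fixed at half the most. Time passes only in rows, so rows that repeat a pose let the fingers close. It gives the time, the measured TCP pose, the force, the opening and the grip force at its end, in the units of the state.
- read_state(): the state, without advancing time (a new reading comes with each control period).
- capture(name): name is "side" or "top" or "wrist"; returns a dict with "image" (480x640x3 uint8, red, green, blue), "vertical_fov" (degrees; the focal length in pixels is half the picture's height over the tangent of half this angle, whatever the lens; pixels are square), "cx", "cy" (the principal point, pixels), "world_from_camera" (4x4, takes a point from camera to world coordinates); the wrist camera has in their place "T_tool_cam" (4x4, takes a point from camera to tool coordinates, whose origin is the TCP and whose axes are the flange's). Camera axes: x right, y down, z forward; pixel columns grow to the right and rows downward; lengths in m; the calibration is good to about 2 mm. The wrist camera is an equidistant fisheye: a pixel r from the principal point sees the ray r / f radians off the axis. A picture is of the moment at which its call begins: read the wrist's pose just before it. There is no depth.
- hand_in(): hands the job in; it is judged then, once.
The state is a dict: "time_s": time; "joint_positions": joint angles; "qvel": joint speeds; "tau": joint torques, N m; "position": TCP position; "tcp_rot": TCP orientation; "force": force on the tool from outside, world axes, zero at the start; "moment": the same for the moment, N m; "opening": opening from 0.0 (shut) to 1.0 (fully open); "grasp_force": force on a finger pad.
Only numpy, scipy, OpenCV 4.12 (cv2) and the standard library are available. Lean on these libraries where they do the work, as an engineer would, in place of code of your own. Each camera call takes 0.05 s, during which the arm holds its last target. There are 200 camera calls.

## Working session

There is one attempt and no reset: what is moved stays moved. The work goes in short steps, Python scripts to look and compute and a tool call to move; the robot and the scene stay as the last step left them, time stands still between calls to the robot, and variables do not carry over. Pictures are saved under pics/ and viewed, at most 10 in all, crops included, and the job is handed in when it is done.

Besides the shell and the picture viewer there is one more tool, called by a JSON object that holds its "api" and its "payload". step_arm: Moves the arm, as the interface text tells. Scaled input: -1 to 1 covers 0.3 m each way for a shift and 45 degrees each way for a turn. Its arguments: {"type":"object","properties":{"steps":{"type":"array"}},"required":["steps"]}

```bash
mkdir -p pics; ls
python3 - <<'E'
from rig import *
import cv2,numpy as np
s=read_state(); print({k:np.round(v,3).tolist() for k,v in s.items()})
for n in ["top","side","wrist"]:
    c=capture(n); cv2.imwrite(f"pics/{n}0.png",c["image"][:,:,::-1])
    print(n,{k:np.round(v,4).tolist() for k,v in c.items() if k!="image"})
E
```

```text
pics
{'time_s': 0.0, 'joint_positions': [63.741, 30.28, 82.156, 0.002, 67.688, -10.228], 'qvel': [0.034, 0.009, -0.086, -0.057, 0.041, -0.091], 'tau': [-0.001, -44.005, -17.659, 0.063, 0.058, -0.0], 'position': [0.172, 0.6, 0.247], 'tcp_rot': [[-0.961, 0.276, -0.001], [0.276, 0.961, -0.002], [0.0, -0.002, -1.0]], 'force': [0.754, 1.146, -0.684], 'moment': [0.034, -0.024, 0.048], 'grasp_force': 0.0, 'opening': 1.002}
top {'vertical_fov': 52.4294, 'cx': 322.5682, 'cy': 241.8558, 'world_from_camera': [[-0.0156, -0.9916, 0.1281, 0.373], [-0.9998, 0.0167, 0.0077, -0.0573], [-0.0097, -0.1279, -0.9917, 1.025], [0.0, 0.0, 0.0, 1.0]]}
side {'vertical_fov': 43.2288, 'cx': 322.8277, 'cy': 247.6237, 'world_from_camera': [[0.9777, -0.0624, 0.2005, 0.2242], [-0.2092, -0.3696, 0.9053, -1.3299], [0.0177, -0.9271, -0.3744, 0.6024], [0.0, 0.0, 0.0, 1.0]]}
wrist {'vertical_fov': 65.7065, 'cx': 315.4155, 'cy': 240.7453, 'T_tool_cam': [[-0.0006, -0.9668, -0.2556, 0.0696], [1.0, -0.0006, -0.0001, 0.0004], [-0.0001, -0.2556, 0.9668, -0.1376], [0.0, 0.0, 0.0, 1.0]]}
```

View pics/top0.png

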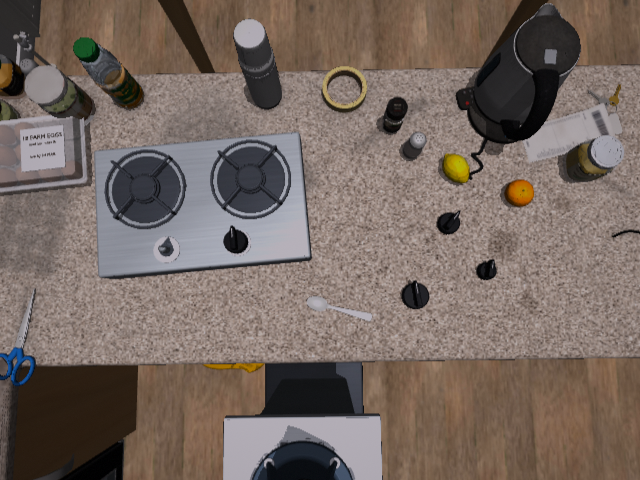

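View pics/side0.png

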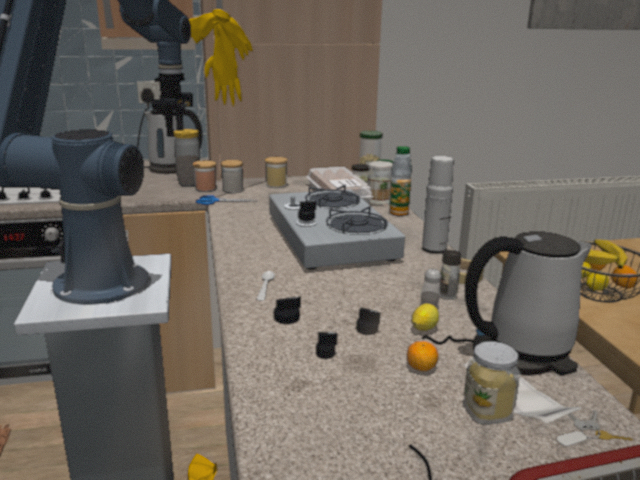

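The top view shows the fitted knob at (236,240), the bare shaft at (167,248), and loose knobs at (449,223), (487,270) and (415,295). Next I'll measure their sizes and positions.

```bash
cat > h.py <<'E'
from rig import *
import cv2,numpy as np
def foc(c): return 240/np.tan(np.radians(c["vertical_fov"]/2))
def ray(c,u,v,s=None):
    x,y=(u-c["cx"])/foc(c),(v-c["cy"])/foc(c)
    if s is None:
        T=c["world_from_camera"]; d=np.array([x,y,1.])
    else:
        r=np.hypot(x,y); d=np.array([x/r*np.sin(r),y/r*np.sin(r),np.cos(r)]) if r>1e-9 else np.array([0,0,1.])
        W=np.eye(4); W[:3,:3]=s["tcp_rot"]; W[:3,3]=s["position"]; T=W@np.array(c["T_tool_cam"])
    T=np.array(T); return T[:3,3],T[:3,:3]@d
def plane(c,u,v,z,s=None):
    o,d=ray(c,u,v,s); return o+d*(z-o[2])/d[2]
E
python3 - <<'E'
from h import *
c=capture("top"); im=c["image"]; g=im.max(2)
m=(g<60).astype(np.uint8)
for n,(u,v),z in [("k1",(449,223),.022),("k2",(487,270),.022),("k3",(415,295),.022),("fit",(236,240),.112)]:
    mm=np.zeros_like(m); mm[v-22:v+22,u-22:u+22]=m[v-22:v+22,u-22:u+22]
    k,l,st,ce=cv2.connectedComponentsWithStats(mm); i=1+np.argmax(st[1:,4])
    cn=cv2.findContours((l==i).astype(np.uint8),0,2)[0][0]
    b=cv2.boundingRect(cn); w=b[2]; p=plane(c,*ce[i],z)
    print(n,st[i],ce[i],p.round(4),"width mm",1000*w/foc(c)*(1.025-z))
print("shaft",plane(c,167,248,.1).round(3))
a=cv2.resize(im[190:320,385:515],(400,400),interpolation=2); b=cv2.resize(im[190:300,110:270],(400,275),interpolation=2)
o=np.zeros((400,800,3),np.uint8); o[:,:400]=a; o[:275,400:]=b
cv2.imwrite("pics/crop1.png",o[:,:,::-1])
E
```

```text
k1 [437 211  23  24 397] [448.08312343 222.89168766] [ 0.5379 -0.3112  0.022 ] width mm 47.32799932091953
k2 [476 260  21  20 298] [485.95973154 270.0738255 ] [ 0.4385 -0.384   0.022 ] width mm 43.21252111910044
k3 [401 281  28  28 571] [414.63747811 295.4028021 ] [ 0.3892 -0.2358  0.022 ] width mm 57.61669482546725
fit [224 226  24  27 445] [235.3505618  240.96853933] [0.4954 0.1148 0.112 ] width mm 44.95431623043863
shaft [0.486 0.248 0.1  ]
```

View pics/crop1.png

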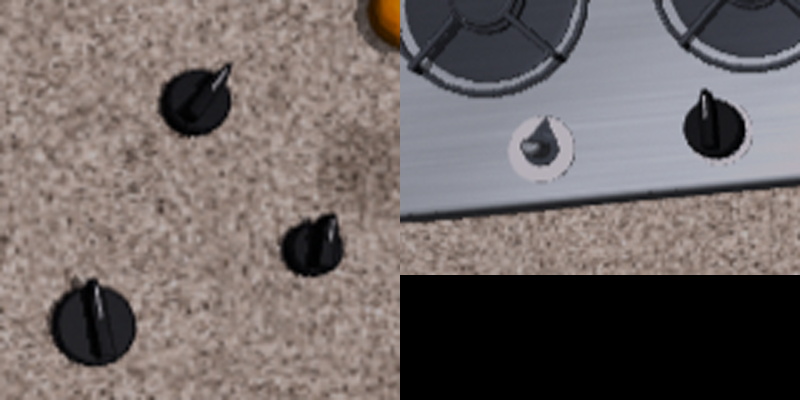

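The middle-sized loose knob is the one at (449,223), about (0.538, -0.311), with its nose pointing up and right. The bare shaft is near (0.486, 0.248). I'll look at the shaft on the way.

{"api": "step_arm", "payload": {"steps": [[-0.66,-0.42,0,0,0,0,-1],[-0.66,-0.42,0,0,0,0,-1],[-0.66,-0.42,0,0,0,0,-1],[-0.66,-0.42,0,0,0,0,-1],[-0.66,-0.42,0,0,0,0,-1],[-0.66,-0.42,0,0,0,0,-1],[-0.66,-0.42,0,0,0,0,-1]]}}

```text
time_s: 0.78
position: [0.3313, 0.4214, 0.2475]
tcp_rot: [[-0.96, 0.281, 0.001], [0.281, 0.96, -0.002], [-0.002, -0.002, -1.0]]
force: [0.1, 0.6, -0.0]
opening: 1.002
grasp_force: 0.0
```

{"api": "step_arm", "payload": {"steps": [[-0.66,-0.42,0.1,0,0,0,-1],[-0.66,-0.42,0.1,0,0,0,-1],[-0.66,-0.42,0.1,0,0,0,-1],[-0.66,-0.42,0.1,0,0,0,-1],[-0.66,-0.42,0.1,0,0,0,-1],[-0.66,-0.42,0.1,0,0,0,-1],[-0.66,-0.42,0.1,0,0,0,-1],[-0.66,-0.42,0.1,0,0,0,-1]]}}

```text
time_s: 1.45
position: [0.4842, 0.2485, 0.2171]
tcp_rot: [[-0.96, 0.279, -0.001], [0.279, 0.96, 0.0], [0.001, 0.0, -1.0]]
force: [-0.4, -0.7, -0.4]
opening: 1.004
grasp_force: 0.0
```

Run:
```python
from h import *
import pickle
s=read_state(); c=capture("wrist"); pickle.dump((s,c),open("w1.pkl","wb"))
print(s["time_s"],s["position"],np.degrees(np.arctan2(s["tcp_rot"][1][0],s["tcp_rot"][0][0])),s["qvel"])
cv2.imwrite("pics/w1.png",c["image"][:,:,::-1])
```

```text
1.45 [0.48423682 0.24849034 0.21709075] 163.79119627346316 [ 2.64937055 -1.00523004  1.33543068  0.5604384   0.50666     0.13036562]
```

View pics/w1.png

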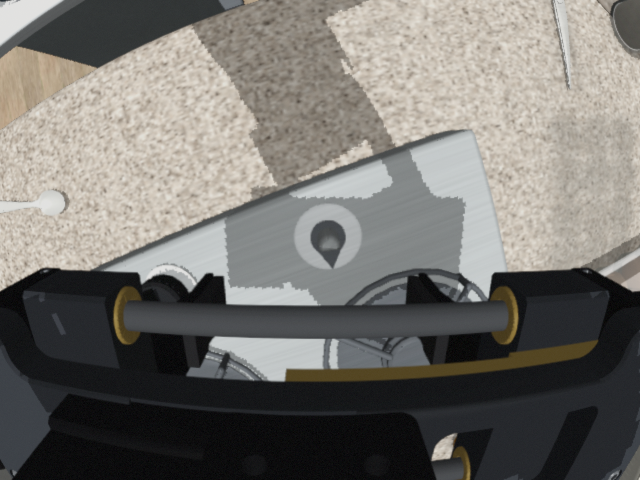

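The wrist view shows the shaft and dark disc at about (328,235), with the tongue tip at about (333,268), inside a pale ring. I'll measure these.

Run:
```python
from h import *
import pickle
s,c=pickle.load(open("w1.pkl","rb")); im=c["image"]
cv2.imwrite("pics/w1c.png",cv2.resize(im[195:280,285:375],(720,680)[::1],interpolation=2)[:600,:,::-1])
hs=cv2.cvtColor(im,cv2.COLOR_RGB2HSV); g=im.mean(2)
print([(x,int(g[235,x])) for x in range(285,375,5)],[(y,int(g[y,331])) for y in range(195,285,5)])
```

```text
[(285, 136), (290, 137), (295, 168), (300, 178), (305, 178), (310, 134), (315, 75), (320, 72), (325, 81), (330, 86), (335, 73), (340, 73), (345, 115), (350, 173), (355, 176), (360, 169), (365, 133), (370, 136)] [(195, 202), (200, 136), (205, 178), (210, 180), (215, 178), (220, 119), (225, 71), (230, 71), (235, 83), (240, 125), (245, 130), (250, 74), (255, 72), (260, 74), (265, 75), (270, 136), (275, 137), (280, 137)]
```

View pics/w1c.png

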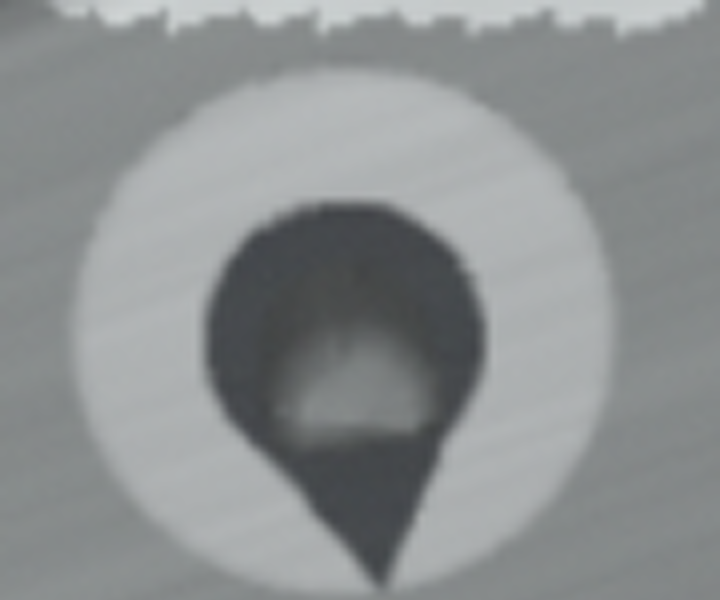

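Run:
```python
from h import *
import pickle
s,c=pickle.load(open("w1.pkl","rb")); im=c["image"]
roi=im[200:275,290:370].mean(2)
def hull(m):
    cs=cv2.findContours(m.astype(np.uint8),0,1)[0]; k=max(cs,key=cv2.contourArea)[:,0]+[290,200]; return k
# ring outer, via points on the plane
k=hull((roi>155)); k=cv2.convexHull(k.astype(np.int32))[:,0]
P=np.array([plane(c,u,v,.081,s)[:2] for u,v in k]); (cx,cy),r=cv2.minEnclosingCircle((P*1000).astype(np.float32)); print("ring",cx,cy,r, cv2.fitEllipse((P*1000).astype(np.float32)))
d=hull(roi<112); D=np.array([plane(c,u,v,.081,s)[:2] for u,v in d])*1000
tip=D[np.argmax(np.hypot(*(D-[cx,cy]).T))]
tip2=plane(c,332.5,268.3,.081,s)[:2]*1000
dc=plane(c,328.1,237.2,.081,s)[:2]*1000
for t in (tip,tip2):
  for o in (np.array([cx,cy]),dc): print(t,o,np.degrees(np.arctan2(*(t-o)[::-1])),np.hypot(*(t-o)))
# cooker yaw from top-cam front edge
t=capture("top"); A=plane(t,100,275,.08);B=plane(t,309,258,.08); print("cooker yaw",np.degrees(np.arctan2(*( (A-B)[:2])))*-1)
```

```text
ring 486.19842529296875 257.80731201171875 25.852933883666992 ((486.22491455078125, 257.8468017578125), (51.31984329223633, 51.477821350097656), 63.43190383911133)
[510.69626607 254.58236899] [486.19842529 257.80731201] -7.499404786316253 24.709197883204418
[510.69626607 254.58236899] [486.83000853 258.14040015] -8.479322687733669 24.130019367016423
[511.83810346 254.67082492] [486.19842529 257.80731201] -6.974308543860157 25.83080810971373
[511.83810346 254.67082492] [486.83000853 258.14040015] -7.898685703008507 25.24762888433636
cooker yaw 3.7218708033715813
```

The shaft is at about (0.486, 0.258) with its flat facing about -7.5°. Next I'll move over the knob.

{"api": "step_arm", "payload": {"steps": [[-0.35,-0.87,0,0,0,0,-1],[-0.35,-0.87,0,0,0,0,-1],[-0.35,-0.87,0,0,0,0,-1],[-0.35,-0.87,0,0,0,0,-1],[-0.35,-0.87,0,0,0,0,-1],[-0.35,-0.87,0,0,0,0,-1],[-0.35,-0.87,0,0,0,0,-1],[-0.35,-0.87,0,0,0,0,-1]]}}

```text
time_s: 2.22
position: [0.514, -0.0344, 0.2182]
tcp_rot: [[-0.96, 0.279, 0.003], [0.279, 0.96, -0.003], [-0.004, -0.002, -1.0]]
force: [-0.1, 1.1, -0.4]
opening: 0.996
grasp_force: 0.0
```

{"api": "step_arm", "payload": {"steps": [[-0.35,-0.87,0.2,0,0,0.53,-1],[-0.35,-0.87,0.2,0,0,0.53,-1],[-0.35,-0.87,0.2,0,0,0.53,-1],[-0.35,-0.87,0.2,0,0,0.53,-1],[-0.35,-0.87,0.2,0,0,0.53,-1],[-0.35,-0.87,0.2,0,0,0.53,-1],[-0.35,-0.87,0.2,0,0,0.53,-1],[-0.35,-0.87,0.2,0,0,0.53,-1]]}}

```text
time_s: 2.88
position: [0.543, -0.3157, 0.1566]
tcp_rot: [[-0.766, 0.643, 0.003], [0.643, 0.766, -0.004], [-0.005, -0.002, -1.0]]
force: [0.9, 0.2, 0.0]
opening: 1.0
grasp_force: 0.0
```

Run:
```python
from h import *
import pickle
s=read_state(); c=capture("wrist"); pickle.dump((s,c),open("w2.pkl","wb"))
print(s["time_s"],s["position"],np.degrees(np.arctan2(s["tcp_rot"][1][0],s["tcp_rot"][0][0])),s["joint_positions"])
cv2.imwrite("pics/w2.png",c["image"][:,:,::-1])
```

```text
2.8833 [ 0.54299748 -0.31572685  0.15655795] 139.98141117007526 [-40.31268943  36.61728082  86.40577458  -0.11064998  56.70135226
 -90.23335036]
```

View pics/w2.png

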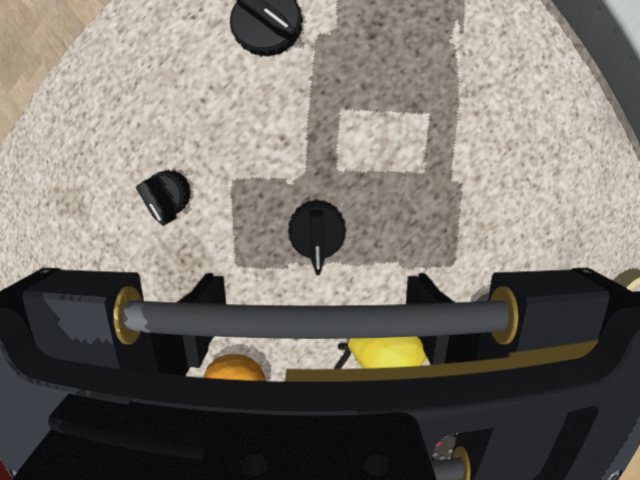

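The middle knob's body is at about (317,231), with its pale nose line from (318,248) to (319,272). The bar is nearly aligned with the tool's x axis. I'll refine both.

Run:
```python
from h import *
import pickle
s,c=pickle.load(open("w2.pkl","rb")); im=c["image"]; g=im.mean(2)
roi=g[185:285,275:365]; m=(roi<62).astype(np.uint8)
k,l,st,ce=cv2.connectedComponentsWithStats(m); i=1+np.argmax(st[1:,4]); print(st[i],ce[i]+[275,185])
cn=max(cv2.findContours((l==i).astype(np.uint8),0,1)[0],key=cv2.contourArea)[:,0]+[275,185]
# body rim: silhouette points above row 245 (away from nose), at z=.022 (top edge) 
u=cn[cn[:,1]<243]
P=np.array([plane(c,a,b,.022,s)[:2] for a,b in u])*1000
A=np.c_[2*P,np.ones(len(P))]; x=np.linalg.lstsq(A,(P**2).sum(1),rcond=None)[0]; print("rim c",x[:2],"r",np.sqrt(x[2]+x[0]**2+x[1]**2))
# pale line
q=np.argwhere((g[235:280,305:332]>110)&(g[235:280,305:332]<256)); 
w=np.zeros_like(g,np.uint8); w[235:280,305:332]=(g[235:280,305:332]>100)
k,l,st,ce=cv2.connectedComponentsWithStats(w)
for j in range(1,k):
    if 8<st[j,4]<300: print(st[j],ce[j])
# bar: dark-dark vs body? print row profile
for r in (215,225,235,245,255,262,268): print(r,[int(v) for v in g[r,300:336:2]])
```

```text
[  13   14   58   76 2675] [316.65906542 229.9517757 ]
rim c [ 538.53501522 -310.68721082] r 21.255885211415624
[316 246   4  23  62] [317.27419355 256.74193548]
215 [31, 29, 30, 31, 30, 18, 20, 17, 19, 18, 20, 15, 31, 33, 33, 28, 34, 32]
225 [30, 32, 31, 31, 32, 24, 31, 31, 30, 28, 29, 28, 31, 32, 33, 30, 31, 32]
235 [29, 32, 34, 32, 31, 25, 25, 28, 30, 29, 27, 27, 26, 30, 30, 30, 30, 33]
245 [31, 31, 28, 30, 30, 27, 25, 29, 53, 43, 31, 27, 27, 31, 31, 31, 31, 31]
255 [106, 67, 40, 26, 27, 25, 26, 28, 119, 132, 34, 28, 27, 30, 26, 46, 92, 136]
262 [126, 132, 145, 143, 140, 135, 43, 29, 94, 150, 41, 32, 108, 144, 149, 146, 176, 164]
268 [177, 177, 173, 173, 186, 185, 177, 69, 75, 163, 47, 157, 212, 205, 194, 193, 197, 210]
```

Run:
```python
from h import *
import pickle
s,c=pickle.load(open("w2.pkl","rb")); g=c["image"].mean(2)
P=[]
for r in range(248,268):
    w=np.clip(g[r,314:322]-45,0,None); P.append(plane(c,(w*np.arange(314,322)).sum()/w.sum(),r,.046,s)[:2])
P=np.array(P)*1000; vx,vy,x0,y0=cv2.fitLine(P.astype(np.float32),2,0,.01,.01).ravel()
print("line yaw",np.degrees(np.arctan2(vy,vx)),P[0],P[-1]); C=np.array([538.5,-310.7]); d=P.mean(0)-C
print("centre->line yaw",np.degrees(np.arctan2(d[1],d[0])),np.hypot(*d), "far",np.hypot(*(P[-1]-C)))
R=np.array(s["tcp_rot"]); e=np.r_[C/1000,.042]-np.array(s["position"]); print("tool delta",R.T@e)
```

```text
line yaw -37.91106 [ 544.94185876 -315.83897022] [ 555.99774934 -324.37811337]
centre->line yaw -38.24805735948665 15.188282331619808 far 22.20950285983402
tool delta [0.00722687 0.00114538 0.11452284]
```

{"api": "step_arm", "payload": {"steps": [[0.024,0.004,0.1,0,0,-0.044,-1],[0.024,0.004,0.2,0,0,-0.044,-1],[0.024,0.004,0.28,0,0,-0.044,-1],[0.024,0.004,0.33,0,0,-0.044,-1],[0.024,0.004,0.352,0,0,-0.044,-1],[0.024,0.004,0.352,0,0,-0.044,-1],[0.024,0.004,0.352,0,0,-0.044,-1]]}}

```text
time_s: 3.52
position: [0.5372, -0.3034, 0.0526]
tcp_rot: [[-0.79, 0.613, 0.0], [0.613, 0.79, 0.0], [-0.0, 0.0, -1.0]]
force: [0.0, 0.2, 0.5]
opening: 0.999
grasp_force: 0.0
```

Run:
```python
from h import *
s=read_state(); R=np.array(s["tcp_rot"])
print(s["time_s"],s["position"],s["force"],np.degrees(np.arctan2(R[1,0],R[0,0])), R.T@(np.array([.5385,-.3107,.049])-s["position"]))
```

```text
3.5167 [ 0.53722266 -0.30337618  0.05260854] [0.04637654 0.24749691 0.53046433] 142.21794880816793 [-0.00549633 -0.00500659  0.00360776]
```

{"api": "step_arm", "payload": {"steps": [[-0.018,-0.017,0.012,0,0,0,-1],[-0.018,-0.017,0.012,0,0,0,-1],[-0.018,-0.017,0.012,0,0,0,1],[-0.018,-0.017,0.012,0,0,0,1],[-0.018,-0.017,0.012,0,0,0,1],[-0.018,-0.017,0.012,0,0,0,1],[-0.018,-0.017,0.012,0,0,0,1],[-0.018,-0.017,0.012,0,0,0,1]]}}

```text
time_s: 4.18
position: [0.5375, -0.3124, 0.0484]
tcp_rot: [[-0.789, 0.614, -0.0], [0.614, 0.789, 0.0], [0.0, 0.0, -1.0]]
force: [0.1, 0.4, 0.2]
opening: 0.632
grasp_force: 0.0
```

{"api": "step_arm", "payload": {"steps": [[0,0,0,0,0,0,1],[0,0,0,0,0,0,1],[0,0,0,0,0,0,1],[0,0,0,0,0,0,1],[0,0,0,0,0,0,1],[0,0,0,0,0,0,1],[0,0,0,0,0,0,1],[0,0,0,0,0,0,1]]}}

```text
time_s: 4.85
position: [0.5376, -0.3123, 0.0483]
tcp_rot: [[-0.789, 0.614, -0.0], [0.614, 0.789, 0.0], [0.0, 0.0, -1.0]]
force: [-0.5, 0.1, 0.2]
opening: 0.112
grasp_force: 30.0
```

Gripped at 9.7 mm opening. Now lift and carry.

{"api": "step_arm", "payload": {"steps": [[0,0,-0.05,0,0,0,1],[0,0,-0.15,0,0,0,1],[0,0,-0.27,0,0,0,1],[0,0,-0.4,0,0,0,1],[0,0,-0.5,0,0,0,1],[0,0,-0.5,0,0,0,1]]}}

```text
time_s: 5.35
position: [0.5409, -0.315, 0.2056]
tcp_rot: [[-0.789, 0.614, 0.011], [0.614, 0.789, -0.009], [-0.014, -0.001, -1.0]]
force: [0.6, -1.4, -0.3]
opening: 0.114
grasp_force: 30.0
```

{"api": "step_arm", "payload": {"steps": [[0.08,0.1,0,0,0,0,1],[0.16,0.2,0,0,0,0,1],[0.24,0.3,0,0,0,0,1],[0.32,0.41,0,0,0,0,1],[0.4,0.51,0,0,0,0,1],[0.48,0.61,0,0,0,0,1],[0.56,0.71,0,0,0,0,1],[0.585,0.75,0,0,0,0,1]]}}

```text
time_s: 6.02
position: [0.535, -0.0221, 0.1975]
tcp_rot: [[-0.791, 0.612, -0.004], [0.612, 0.791, 0.003], [0.005, -0.0, -1.0]]
force: [-0.4, -0.0, -1.1]
opening: 0.109
grasp_force: 30.0
```

{"api": "step_arm", "payload": {"steps": [[0.1,0.12,0,0,0,-0.1,1],[0.19,0.25,0,0,0,-0.2,1],[0.29,0.37,0,0,0,-0.3,1],[0.38,0.48,0,0,0,-0.4,1],[0.46,0.58,0,0,0,-0.5,1],[0.53,0.67,0,0,0,-0.6,1],[0.57,0.73,0,0,0,-0.673,1],[0.585,0.75,0,0,0,-0.673,1]]}}

```text
time_s: 6.68
position: [0.5363, 0.2629, 0.1976]
tcp_rot: [[-0.992, 0.126, 0.0], [0.126, 0.992, 0.002], [0.0, 0.002, -1.0]]
force: [0.7, 0.1, -0.2]
opening: 0.11
grasp_force: 30.0
```

{"api": "step_arm", "payload": {"steps": [[0,0,0,0,0,0,1],[0,0,0,0,0,0,1],[0,0,0,0,0,0,1]]}}

```text
time_s: 6.93
position: [0.5368, 0.2568, 0.1978]
tcp_rot: [[-0.991, 0.134, -0.001], [0.134, 0.991, -0.001], [0.001, -0.001, -1.0]]
force: [-0.5, -0.6, -0.8]
opening: 0.114
grasp_force: 30.0
```

Run:
```python
from h import *
import pickle
s=read_state(); c=capture("wrist"); pickle.dump((s,c),open("w3.pkl","wb"))
print(s["time_s"],s["position"],np.degrees(np.arctan2(s["tcp_rot"][1][0],s["tcp_rot"][0][0])),s["joint_positions"],s["opening"])
cv2.imwrite("pics/w3.png",c["image"][:,:,::-1])
```

```text
6.9333 [0.53677141 0.25676613 0.19783957] 172.28772921463676 [ 1.48317098e+01  3.13896956e+01  8.92595299e+01 -4.55509273e-02
  5.94456240e+01 -6.74328768e+01] 0.11423208951344078
```

View pics/w3.png

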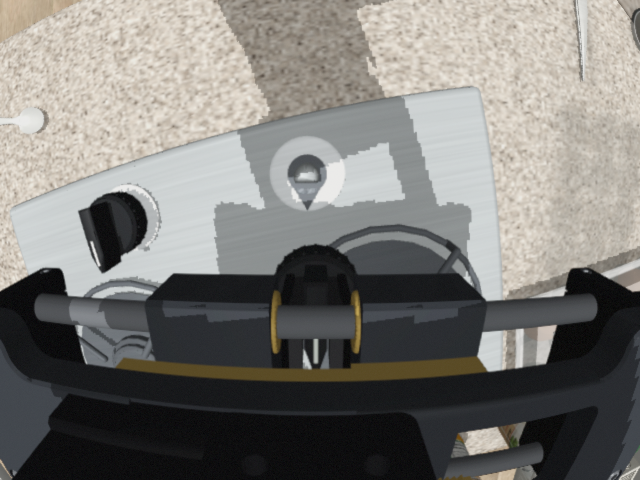

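The knob is held straight, centred at about u=316. The shaft's disc is at about (307,173), with the tongue tip at (307,210).

Run:
```python
from h import *
import pickle
s,c=pickle.load(open("w3.pkl","rb")); im=c["image"]; g=im.mean(2)
x0,y0=282,148; roi=g[y0:213,x0:334]
m=(roi<112).astype(np.uint8); cs=cv2.findContours(m,0,1)[0]; k=max(cs,key=cv2.contourArea)[:,0]+[x0,y0]
D=np.array([plane(c,u,v,.081,s)[:2] for u,v in k])*1000
# disc circle: fit to points on robot side (top rows)
P=D[k[:,1]<178]; A=np.c_[2*P,np.ones(len(P))]; x=np.linalg.lstsq(A,(P**2).sum(1),rcond=None)[0]; r=np.sqrt(x[2]+x[0]**2+x[1]**2)
t=D[np.argmax(np.hypot(*(D-x[:2]).T))]; d=t-x[:2]
print("disc",x[:2],r,"tip",t,"yaw",np.degrees(np.arctan2(d[1],d[0])),np.hypot(*d))
# knob in hand: rim silhouette
q=np.argwhere(g[235:275,260:375]<50)+[235,260]; q=q[q[:,0]<268]; print("knob top arc",[(r,q[q[:,0]==r][:,1].min(),q[q[:,0]==r][:,1].max()) for r in (246,248,250,254,260,266) if (q[:,0]==r).any()])
R=np.array(s["tcp_rot"]); 
for C in ([.4863,.2578],[x[0]/1000,x[1]/1000]): print("tool delta",(R.T@(np.r_[C,.198]-s["position"])).round(4))
for vv in (246,):
    o=plane(c,316,vv,s["position"][2]-.030,s); print("rim edge tool",R.T@(o-s["position"]))
    o=plane(c,316,vv,s["position"][2]-.048,s); print("bottom edge tool",R.T@(o-s["position"]))
```

```text
disc [484.08434346 257.17121282] 11.028182188044799 tip [481.50564981 269.67963448] yaw 101.6487072752634 12.771463246310228
knob top arc [(246, np.int64(304), np.int64(329)), (248, np.int64(299), np.int64(333)), (250, np.int64(294), np.int64(337)), (254, np.int64(289), np.int64(343)), (260, np.int64(284), np.int64(348)), (266, np.int64(278), np.int64(353))]
tool delta [ 0.0502 -0.0057 -0.0001]
tool delta [ 0.0523 -0.0067 -0.0001]
rim edge tool [0.0227194  0.0006203  0.03002803]
bottom edge tool [0.01768962 0.00064544 0.04802166]
```

Run:
```python
from h import *
import pickle
s,c=pickle.load(open("w3.pkl","rb")); g=c["image"].mean(2)
for y in (165,175): print(y,[int(v) for v in g[y,264:352:2]])
print([int(v) for v in g[130:216:2,307]]); 
for y in (196,200,204,208,210): print(y,[int(v) for v in g[y,296:320]])
R=np.array(s["tcp_rot"]); C=plane(c,307.5,174.5,.081,s); t=plane(c,307,209.5,.081,s); d=t-C
print(C,t,np.degrees(np.arctan2(d[1],d[0])),R.T@(C-s["position"]))
```

```text
165 [144, 143, 145, 161, 181, 183, 184, 184, 187, 188, 189, 191, 176, 94, 81, 81, 82, 81, 83, 88, 98, 92, 94, 90, 82, 79, 80, 82, 79, 82, 118, 189, 200, 233, 234, 234, 233, 234, 234, 233, 218, 207, 207, 206]
175 [146, 145, 146, 176, 185, 186, 187, 187, 188, 188, 188, 185, 98, 80, 80, 82, 112, 141, 204, 229, 225, 222, 213, 204, 198, 182, 143, 96, 87, 138, 140, 174, 234, 234, 234, 234, 234, 234, 233, 233, 227, 208, 207, 208]
[146, 145, 145, 172, 186, 192, 193, 191, 191, 192, 192, 187, 125, 79, 80, 79, 81, 84, 103, 123, 135, 157, 215, 215, 201, 139, 105, 140, 143, 150, 155, 149, 140, 140, 139, 112, 84, 81, 80, 85, 143, 145, 145]
196 [234, 231, 195, 156, 142, 140, 140, 139, 139, 140, 139, 140, 140, 140, 140, 139, 139, 139, 144, 174, 226, 233, 234, 234]
200 [229, 232, 231, 230, 223, 195, 148, 137, 137, 138, 135, 112, 106, 107, 106, 108, 136, 189, 225, 232, 233, 234, 232, 231]
204 [184, 185, 185, 185, 186, 185, 177, 151, 113, 82, 81, 81, 80, 83, 110, 160, 184, 187, 187, 187, 187, 186, 186, 187]
208 [176, 177, 180, 181, 181, 182, 182, 183, 182, 171, 104, 85, 118, 169, 183, 185, 186, 185, 184, 182, 181, 179, 176, 170]
210 [147, 148, 149, 153, 158, 159, 162, 166, 167, 168, 158, 143, 159, 166, 166, 165, 162, 160, 157, 154, 149, 147, 145, 144]
[0.48723685 0.25822752 0.081     ] [0.51133296 0.25450946 0.081     ] -8.771633586962217 [ 0.04913461 -0.00505118  0.11690837]
```

{"api": "step_arm", "payload": {"steps": [[0.06,-0.007,0,0,0,0,1],[0.12,-0.014,0,0,0,0,1],[0.164,-0.019,0.02,0,0,0,1],[0.164,-0.019,0.06,0,0,0,1],[0.164,-0.019,0.1,0,0,0,1],[0.164,-0.019,0.107,0,0,0,1],[0.164,-0.019,0.107,0,0,0,1],[0.164,-0.019,0.107,0,0,0,1]]}}

```text
time_s: 7.65
position: [0.4882, 0.2584, 0.1665]
tcp_rot: [[-0.991, 0.134, 0.0], [0.134, 0.991, 0.0], [-0.0, 0.0, -1.0]]
force: [0.7, -0.2, -0.8]
opening: 0.114
grasp_force: 30.0
```

Run:
```python
from h import *
s=read_state(); R=np.array(s["tcp_rot"])
print(s["time_s"],s["position"],s["force"],np.degrees(np.arctan2(R[1,0],R[0,0])), R.T@(np.array([.4867,.258,.138])-s["position"]))
```

```text
7.65 [0.48817941 0.25835243 0.16654846] [ 0.71966615 -0.24201294 -0.78624794] 172.28791170056223 [ 0.0014281  -0.00054921  0.02854796]
```

{"api": "step_arm", "payload": {"steps": [[0.003,-0.003,0.01,0,0,0,1],[0.003,-0.003,0.02,0,0,0,1],[0.003,-0.003,0.027,0,0,0,1],[0.003,-0.003,0.033,0,0,0,1],[0.003,-0.003,0.039,0,0,0,1],[0.003,-0.003,0.045,0,0,0,1],[0.003,-0.003,0.05,0,0,0,1],[0.003,-0.003,0.05,0,0,0,1]]}}

```text
time_s: 8.32
position: [0.486, 0.2584, 0.1511]
tcp_rot: [[-0.991, 0.132, -0.001], [0.132, 0.991, -0.0], [0.001, -0.0, -1.0]]
force: [-1.0, -0.7, 1.5]
opening: 0.11
grasp_force: 30.0
```

Engaging freely so far. Continue to just before home.

{"api": "step_arm", "payload": {"steps": [[0,0,0.006,0,0,0,1],[0,0,0.012,0,0,0,1],[0,0,0.018,0,0,0,1],[0,0,0.024,0,0,0,1],[0,0,0.03,0,0,0,1],[0,0,0.035,0,0,0,1],[0,0,0.035,0,0,0,1]]}}

```text
time_s: 8.9
position: [0.4852, 0.2582, 0.1401]
tcp_rot: [[-0.991, 0.133, -0.003], [0.133, 0.991, -0.001], [0.003, -0.001, -1.0]]
force: [-4.0, 0.1, 1.3]
opening: 0.115
grasp_force: 30.0
```

{"api": "step_arm", "payload": {"steps": [[0.003,0,0.005,0,0,0,1],[0.003,0,0.01,0,0,0,1],[0.003,0,0.015,0,0,0,1],[0.003,0,0.02,0,0,0,1],[0.003,0,0.025,0,0,0,1],[0.003,0,0.025,0,0,0,1],[0.003,0,0.025,0,0,0,1]]}}

```text
time_s: 9.48
position: [0.4851, 0.2584, 0.1334]
tcp_rot: [[-0.991, 0.132, -0.001], [0.132, 0.991, -0.0], [0.001, -0.001, -1.0]]
force: [-4.9, -0.5, 6.2]
opening: 0.112
grasp_force: 30.0
```

{"api": "step_arm", "payload": {"steps": [[0.003,0,0.005,0,0,0,1],[0.003,0,0.01,0,0,0,1],[0.003,0,0.015,0,0,0,1],[0.003,0,0.018,0,0,0,1],[0.003,0,0.018,0,0,0,1],[0.003,0,0.018,0,0,0,1]]}}

```text
time_s: 9.98
position: [0.4851, 0.2585, 0.1308]
tcp_rot: [[-0.991, 0.132, 0.002], [0.132, 0.991, -0.0], [-0.002, -0.0, -1.0]]
force: [-7.7, -2.7, 22.0]
opening: 0.113
grasp_force: 30.0
```

At the stop: force rose to 22 N at a TCP height of 0.1308, which matches the expected height. I'll check with the side view.

Run:
```python
from h import *
c=capture("side"); w=capture("wrist")
a=cv2.resize(c["image"][140:260,230:350],(400,400),interpolation=2); b=cv2.resize(w["image"][150:400,190:440],(400,400),interpolation=2)
cv2.imwrite("pics/fin.png",np.hstack([a,b])[:,:,::-1])
s=read_state(); print(s["time_s"],s["position"],s["force"],s["moment"],s["opening"],s["qvel"])
```

```text
10.0833 [0.48506215 0.25849217 0.13078878] [-7.98674086 -2.63287264 22.38032996] [-0.62538247  1.50037129 -0.02250733] 0.11367878609910467 [-0.00180814  0.0434388  -0.08191903  0.04626927  0.0320124  -0.03491349]
```

View pics/fin.png

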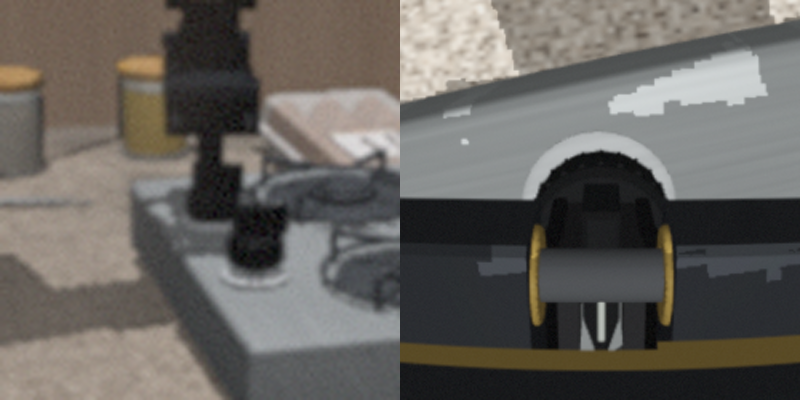

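The knob sits low and concentric in its ring, held by the gripper and pressed to the stop. Handing in.

```bash
python3 -c "
from rig import *
print(hand_in())"
```

```text
the job is handed in; nothing more can be done
None
```

I fitted the middle-sized knob fully home on the D-shaft with the flats matched, pressed it to the spring's stop (about 22 N), and handed in at about 10 s with the gripper still holding it down; the other two knobs were not touched, and the judge's result was not shown.

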